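Weigh a tree-disc sample with a lifting spatula

ROBOT

A 6-joint arm with a two-finger parallel gripper is mounted at the origin on the work surface. World frame = base frame: x ahead of the robot, y to its left, z up, the work surface at z = 0. Lengths are in m, angles in rad, forces in N, time in s.
With the tool pointing down it reaches from about 0.375 to 0.9 m from the base axis. Payload 3.1 kg.
Tool frame: the origin (TCP) lies at the very end of the fingers, on their centre line; the grasp point (between the pads) lies 19 mm behind it; z points along the fingers, y is the line along which they close (so a half turn about z gives the same grasp; the last joint's range is limited). The gripper opens to 87 mm and grips with 3 to 60 N. Pads are 19 mm wide; open, the fingers measure 117 mm over their backs; the gripper's body (75 mm by 190 mm) begins 51 mm behind the grasp point.
Start: joints at [-1.468, 0.527, 1.433, -0, 1.181, -0.178], TCP at [0.173, -0.6, 0.223] pointing down, gripper open.
Joint ranges: [-3.08, 3.08], [-0.75, 2.2], [0.22, 2.44], [-1.43, 4.57], [0, 2.65], [-2.85, 2.85]. Speed limits (rad/s): [2.79, 2.79, 3.14, 3.14, 3.14, 3.14].

INTERFACE

Orientations are given as a unit quaternion [x, y, z, w].
In Python, from rig import robot gives the robot as it stands. The module is installed in compiled form; this text tells all that it offers.
- The arm moves only by the tool servo_tool, never from a script. Its argument "rows" is one flat list of numbers, 5 for each row, row after row: the closure, from -1 (fully open) to 1 (shut), so that 0 is half open, then the shift along the tool's x, y, z in m, then the turn about the tool's z in degrees. A call has 1 to 5 rows; each row shifts and turns the commanded pose from where the row before left it, along the tool's axes as they then stand; what a row does not reach is not made up. A row lasts 1/12 s, in which the tool goes at most 41.7 mm and 7.16 degrees, less where a joint would pass 70% of its speed; a pose out of reach is approached as far as the arm can. A call with a gripper value outside its range is refused whole. The fingers move at their own pace and stop on an object; "newtons" is the grip in N (left out, the last holds). Time passes only in rows, so rows that do not move let the fingers close. It gives the time, the measured TCP pose, the force, the opening and the grip force at its end, in the units of the state.
- robot.get_obs(): the state, without advancing time (a new reading comes with each control period).
- robot.camera(name): name is "side" or "top"; returns a dict with "pixels" (400x640x3 uint8, red, green, blue), "intrinsics" (3x3 intrinsics, pixels), "dist" ([k1, k2, p1, p2, k3] as OpenCV has them; the pictures are not rectified), "rvec" (rotation vector, rad) and "tvec" (3), from world to camera coordinates, as OpenCV has them. Camera axes: x right, y down, z forward; pixel columns grow to the right and rows downward; lengths in m; the calibration is good to about 2 mm. A picture is of the moment at which its call begins. There is no depth.
- robot.hand_in(): hands the job in; it is judged then, once.
Trained networks look in a picture, given as the dict that the camera call returned (one of the last four; its "shot" number tells which), for a name from the list of things; names that differ only in an ending like _2 or _b are one class to them, and where a whole thing is asked for, a point or a joint stands for the part that bears it (a point fixed in the world has none). Each returns a list of dicts, best first, with "score" (0 to 1); they miss things now and then, are a little off and sometimes report something else, mostly with a low value. They report only what shows in the picture. A call takes as long as a camera call. They do not tell look-alikes from the thing itself.
- robot.spot_in(picture, query): "at" ([x, y, z] in m, in world coordinates, good to about 4 mm: the middle of the surface that is visible of it).
- robot.outline_of(picture, query): "region" (400x640 bool, what is visible of it).
- robot.place_of(picture, query): "at" ([x, y, z] in m, in world coordinates, good to about 4 mm: a listed point, or the origin of a listed thing).
The state is a dict: "time": time; "q": joint angles; "joint_velocities": joint speeds; "joint_torque": joint torques, N m; "position": TCP position; "tool_rot": TCP orientation; "ft_force": force on the tool from outside, world axes, zero at the start; "moment": the same for the moment, N m; "grip_width": finger opening in m; "grip_force": force on a finger pad.
Only numpy, scipy, OpenCV 4.12 (cv2) and the standard library are available. Lean on these libraries where they do the work, as an engineer would, in place of code of your own. Each camera call takes 0.05 s, during which the arm holds its last target. There are 200 camera calls.

TASK

Pick up the spatula from its blue mat, slide its blade under the tree disc lying in the drying tray and carry the disc, on the blade, to the balance; lower it gently onto the two rails of the carrier so that it lies flat and centred, and draw the blade out from between the rails. Then lay the spatula back along the blue mat as it lay before, with its whole blade flat on the mat. Do not touch the disc with the gripper, and leave the dish, tubes, jars and bottle where they are.

Things in the scene. Friction and masses are not known exactly. Their poses are not given: they have to be found in the camera images.
- spatula: steel cranked spatula, 180 g, stands by itself, blade flat. Origin: centre of the blade's underside; x to the blade's front edge, z up. Blade 100 mm (x) by 56 mm, 2.5 mm thick; CoM 23 mm behind its centre. From its rear edge a neck 18 mm wide rises to the handle: a dark-blue bar parallel to the blade, 112 mm long, 22 mm wide (y), 22 mm high, at x -174 to -62 and z 43 to 65 mm
- spatula_grip (a point): place to grip on the spatula's handle, across its 22 mm width: middle of the section, 80 mm behind and 54 mm above the spatula's origin; axes as the spatula's
- disc: slice of a tree trunk, dark bark edge, pale ringed top, 120 mm diameter, 12 mm thick, about 90 g. Origin: centre of its underside, z up; its yaw means nothing. Lower edge bevelled: the flat underside is 98 mm across and the bevel rises 5 mm over the outer 11 mm, so a thin blade can run in below
- tray: fixed aluminium drying tray holding the disc, at the robot's left or right. Origin: centre of its underside; x points from its open front edge to its back rim. Floor 3 mm thick, 200 mm (x) by 290 mm (y); rim 4 mm thick, 23 mm high on the back and both sides, none in front. Inner face of the back rim at x = +96 mm: the disc slides when pushed and stops there
- balance: fixed white bench balance, on the other side than the tray, 220 mm (x) by 200 mm (y), body 50 mm high with a steel pan up to 60 mm high. On the pan stand the two rails of the carrier
- carrier (a point): centre of the weighing carrier on the balance, at the level of the rails' tops (96 mm above the work surface). Two aluminium rails run along its x axis, each 130 mm long, 8 mm wide and 36 mm high above the pan, with a free gap of 70 mm between them, open at both ends; z up
- mat: fixed blue mat, 150 mm (x) by 100 mm (y), 3 mm thick, on which the spatula's blade lies at the start; origin: centre of its underside
- boat: small white open dish, 64 mm square, 20 mm high, holding bark chips; lies in the tray beside the disc. Origin: centre of its underside. Loose bystander
- tube_a: upright sample tube, 29 mm wide, 115 mm high, blue cap 35 mm wide; stands towards the back, robot's left. Origin: centre of its underside. Loose bystander
- tube_b: like tube_a, towards the back, robot's right. Origin: centre of its underside. Loose bystander
- tube_c: like tube_a, at the robot's far left. Origin: centre of its underside. Loose bystander
- bottle: tall amber bottle with a blue cap, 72 mm across, 210 mm high; stands beyond the mat. Origin: centre of its underside. Loose bystander
- jar_a: jar with blue cap, 68 mm across, 85 mm high; stands close in front of the robot. Origin: centre of its underside. Loose bystander
- jar_b: jar like jar_a, at the robot's far right. Origin: centre of its underside. Loose bystander
Things that resemble listed ones, but are neither listed nor needed, are in the scene too. Leave any pink or purple look-alike of the spatula alone.

How it is judged:
On the way, in this order (a step that is already met when the one before it is completed fails the run):
1. the disc is lifted clear of the tray on the held spatula's blade, more than 40 mm up (height (world z) of disc above 0.045 m and contact force between spatula and disc above 0.2 N and contact force between the fingers and spatula above 1 N and angle between disc's own z axis and vertical below 0.4 rad), for 0.3 s.
2. the disc lies flat and centred on both rails, the blade drawn out from under it (x of disc in the frame of carrier between -0.025 and 0.025 m and y of disc in the frame of carrier between -0.018 and 0.018 m and z of disc in the frame of carrier between -0.005 and 0.005 m and angle between disc's own z axis and vertical below 0.06 rad and linear speed of disc below 0.02 m/s and contact force between spatula and disc below 0.05 N and horizontal distance between spatula and carrier above 0.09 m), for 0.2 s.
At the end, for the whole second after the job is handed in: The disc rests level (3 degrees) on both rails, its centre within 25 mm along and 18 mm across of the carrier's centre; the spatula is released, at rest, blade flat on the blue mat within 28 mm along and 25 mm across of its centre, pointing along it within 25 degrees (x of disc in the frame of carrier between -0.025 and 0.025 m and y of disc in the frame of carrier between -0.018 and 0.018 m and z of disc in the frame of carrier between -0.005 and 0.005 m and angle between disc's own z axis and vertical below 0.06 rad and linear speed of each of disc, spatula below 0.02 m/s and contact force between spatula and disc below 0.05 N and x of spatula in the frame of mat between -0.028 and 0.028 m and y of spatula in the frame of mat between -0.025 and 0.025 m and z of spatula in the frame of mat between -0.001 and 0.008 m and angle between the x axis of spatula and the x axis of mat, either way round below 0.45 rad and angle between spatula's own z axis and vertical below 0.08 rad); the robot touches nothing.
It fails at once if the gripper or the arm touches the disc (contact force between any of the fingers, the arm and disc above 0.5 N).
It fails at once if the disc is dropped or pressed hard on the balance (over 20 N) (contact force between disc and balance above 20 N).
It fails at once if the disc tips over (more than 35 degrees) (angle between disc's own z axis and vertical above 0.61 rad).
It fails at once if a bystander is shifted by more than 20 mm or tipped (distance of any of boat, tube_a, tube_b, tube_c, bottle, jar_a, jar_b from where it was at the start of the episode above 0.02 m or angle between any of boat, tube_a, tube_b, tube_c, bottle, jar_a, jar_b's own z axis and vertical above 0.3 rad).
It also fails if it takes over 64 s, if anything falls off the work surface, if the arm or the gripper's body presses on something with over 40 N, if the wrist force passes 120 N, or if a joint passes its speed limit or range.

## Working session

There is one attempt and no reset: what is moved stays moved. The work goes in short steps, Python scripts to look and compute and a tool call to move; the robot and the scene stay as the last step left them, time stands still between calls to the robot, and variables do not carry over. Pictures are saved under pics/ and viewed, at most 10 in all, crops included, and the job is handed in when it is done.

Besides the shell and the picture viewer there is one more tool, called after "Emit:" as name(argument=value, ...) on one line, values as JSON. servo_tool: Moves the arm, as the interface text tells. Its arguments: {"type":"object","properties":{"rows":{"type":"array","items":{"type":"number"}},"newtons":{"type":"number"}},"required":["rows"]}

```bash
mkdir -p pics; cat > h.py <<'E'
from rig import robot
import numpy as np, cv2
from scipy.spatial.transform import Rotation as R
def save(p,n): cv2.imwrite(f'pics/{n}.png',p['pixels'][:,:,::-1])
def pix(p,pts):
    return cv2.projectPoints(np.array(pts,float).reshape(-1,1,3),p['rvec'],p['tvec'],p['intrinsics'],p['dist'])[0].reshape(-1,2)
def world(p,uv,z):
    "pixel(s) -> world at height z"
    n=cv2.undistortPoints(np.array(uv,float).reshape(-1,1,2),p['intrinsics'],p['dist']).reshape(-1,2)
    M=cv2.Rodrigues(p['rvec'])[0]; c=-M.T@p['tvec'].ravel()
    d=np.c_[n,np.ones(len(n))]@M
    return c+d*((z-c[2])/d[:,2])[:,None]
E
python3 - <<'E'
from h import *
np.set_printoptions(precision=4,suppress=True)
o=robot.get_obs();print(o['time'],o['position'],R.from_quat(o['tool_rot']).as_matrix(),o['grip_width'])
t=robot.camera('top');s=robot.camera('side');save(t,'t0');save(s,'s0')
for n in ['spatula','spatula_grip','disc','tray','balance','carrier','mat','boat','tube_a','bottle','jar_a']:
    for nm,p in (('top',t),('side',s)):
        print(n,nm,[(np.round(d['at'],3).tolist(),round(float(d['score']),2)) for d in robot.place_of(p,n)[:4]])
E
```

```text
0.0 [ 0.1732 -0.5998  0.2216] [[ 0.9608  0.2772 -0.0002]
 [ 0.2772 -0.9608  0.0021]
 [ 0.0004 -0.0021 -1.    ]] 0.08694230956256072
spatula top [([0.366, -0.241, -0.001], 0.82), ([0.625, -0.002, 0.005], 0.81), ([0.237, 0.272, 0.001], 0.79)]
spatula side [([0.235, 0.274, 0.002], 0.9), ([0.623, 0.001, 0.002], 0.75), ([0.367, -0.24, -0.001], 0.56), ([0.633, -0.006, -0.001], 0.53)]
spatula_grip top [([0.289, -0.253, 0.055], 0.92), ([0.192, 0.34, 0.056], 0.78), ([0.544, -0.001, 0.058], 0.75), ([0.774, -0.007, 0.0], 0.39)]
spatula_grip side [([0.546, -0.002, 0.057], 0.75), ([0.29, -0.256, 0.055], 0.69), ([0.19, 0.341, 0.055], 0.59), ([0.601, -0.302, -0.0], 0.31)]
disc top [([0.634, -0.379, 0.002], 0.94)]
disc side [([0.637, -0.379, -0.002], 0.58)]
tray top [([0.601, -0.297, -0.001], 0.72)]
tray side [([0.6, -0.301, -0.001], 0.69)]
balance top []
balance side [([0.6, 0.297, -0.004], 0.77)]
carrier top [([0.62, 0.296, 0.095], 0.93)]
carrier side [([0.625, 0.298, 0.095], 0.75)]
mat top [([0.63, -0.008, -0.007], 0.67), ([0.62, 0.295, 0.094], 0.66), ([0.599, -0.296, 0.003], 0.39)]
mat side [([0.636, -0.009, 0.002], 0.59)]
boat top [([0.595, -0.237, 0.002], 0.73)]
boat side [([0.596, -0.231, 0.001], 0.76)]
tube_a top [([0.497, 0.508, -0.0], 0.81), ([0.77, -0.11, -0.001], 0.48), ([0.759, 0.143, -0.006], 0.47), ([0.631, -0.007, -0.007], 0.46)]
tube_a side [([0.76, 0.142, 0.001], 0.94), ([0.766, -0.107, 0.002], 0.83), ([0.498, 0.511, -0.0], 0.71)]
bottle top [([0.772, -0.011, -0.002], 0.68)]
bottle side [([0.777, -0.01, 0.001], 0.91)]
jar_a top [([0.381, -0.014, 0.007], 0.71), ([0.522, -0.506, 0.002], 0.66)]
jar_a side [([0.518, -0.508, 0.001], 0.76)]
```

View pics/t0.png

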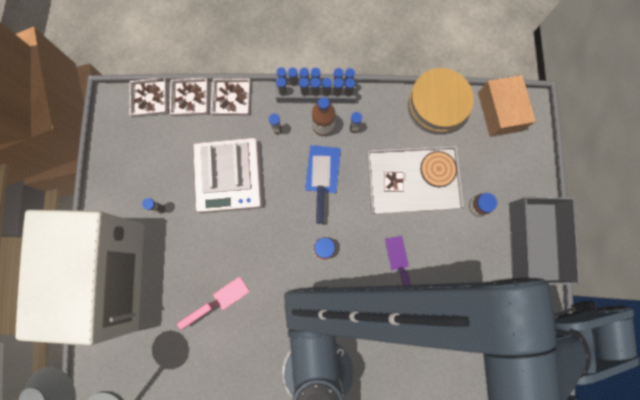

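View pics/s0.png

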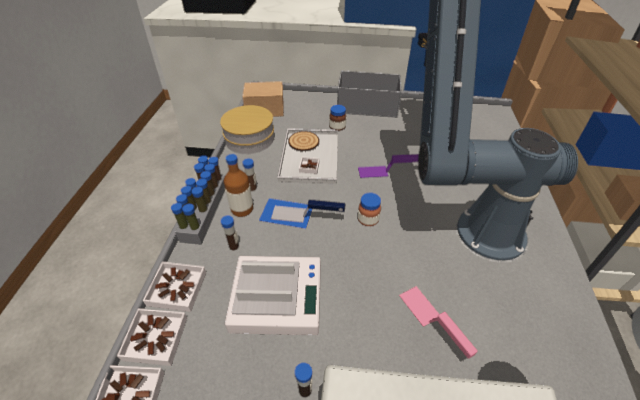

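```bash
python3 - <<'E'
from h import *
np.set_printoptions(precision=4,suppress=True)
t=robot.camera('top')
def rect(m,z):
    c=max(cv2.findContours(m.astype(np.uint8),0,2)[0],key=cv2.contourArea)
    w=world(t,c.reshape(-1,2),z)[:,:2]
    return cv2.minAreaRect((w*1000).astype(np.float32)), w.min(0),w.max(0)
for n,z in (('spatula_grip',.065),('disc',.015),('mat',.003),('tray',.003),('boat',.023),('balance',.06),('carrier',.096)):
    for d in robot.outline_of(t,n)[:4]:
        print(n,round(float(d['score']),2),rect(d['region'],z))
M=cv2.Rodrigues(t['rvec'])[0];print(-M.T@t['tvec'].ravel())
E
```

```text
spatula_grip 0.91 (((339.179443359375, -238.46408081054688), (151.55838012695312, 57.56375503540039), 10.944299697875977), array([ 0.2648, -0.2711]), array([ 0.4133, -0.1972]))
spatula_grip 0.76 (((553.6630249023438, -2.0345115661621094), (207.2908477783203, 51.99647903442383), 0.48561397194862366), array([ 0.45  , -0.0279]), array([0.6575, 0.0244]))
spatula_grip 0.67 (((199.7901153564453, 315.3568115234375), (57.23752975463867, 235.591796875), 35.87947463989258), array([0.1296, 0.2053]), array([0.2861, 0.4175]))
spatula_grip 0.62 (((513.8340454101562, -501.96319580078125), (69.71769714355469, 97.11942291259766), 25.822240829467773), array([ 0.476 , -0.5482]), array([ 0.5511, -0.4575]))
disc 0.68 (((777.8466186523438, 146.40513610839844), (68.89146423339844, 35.261688232421875), 25.21527862548828), array([0.7454, 0.1279]), array([0.8101, 0.1714]))
disc 0.6 (((635.6487426757812, -378.4359130859375), (122.9157485961914, 118.82603454589844), 76.4527359008789), array([ 0.5774, -0.4411]), array([ 0.6962, -0.3167]))
disc 0.49 (((604.7410278320312, 296.8045959472656), (234.05075073242188, 2
[... 237 characters left out ...]
101, 0.0476]))
tray 0.68 (((602.9080810546875, -305.269287109375), (211.73446655273438, 299.70318603515625), 3.284710168838501), array([ 0.4902, -0.4569]), array([ 0.7143, -0.1509]))
boat 0.61 (((591.6427612304688, -230.83740234375), (63.7957649230957, 68.3265151977539), 89.31416320800781), array([ 0.5578, -0.2631]), array([ 0.6258, -0.1987]))
balance 0.6 (((595.002197265625, 288.0137023925781), (223.43283081054688, 202.23214721679688), 6.843314170837402), array([0.4795, 0.1809]), array([0.7143, 0.3956]))
carrier 0.6 (((587.8501586914062, 280.47802734375), (218.22642517089844, 199.6119384765625), 5.9396843910217285), array([0.4718, 0.1728]), array([0.7034, 0.385 ]))
[ 0.3074 -0.0055  1.3947]
```

The top picture shows the spatula on the mat with its blade near (320,172) and its handle near (321,205). The disc is at (438,169) in the tray and the balance rails are near (227,167). Pink and purple look-alikes lie nearer the robot. The side view agrees with this. Next I'll refine the yaws with enlarged crops.

```bash
python3 - <<'E'
from h import *
np.set_printoptions(precision=4,suppress=True)
t=robot.camera('top');g=t['pixels'][:,:,::-1]
def crop(x,y,w,h,k=4): return cv2.resize(g[y:y+h,x:x+w],None,fx=k,fy=k,interpolation=cv2.INTER_CUBIC)
def draw(pts):
    for a in pix(t,pts).astype(int): pass
im=g.copy()
# model overlays
big=cv2.resize(g,None,fx=4,fy=4,interpolation=cv2.INTER_CUBIC)
def poly(c,yaw,z,x0,x1,y0,y1,col):
    m=R.from_euler('z',yaw,degrees=True).as_matrix()
    P=[np.array([*c,0])+m@np.array([x,y,z]) for x,y in((x0,y0),(x1,y0),(x1,y1),(x0,y1))]
    cv2.polylines(big,[(pix(t,P)*4+1.5).astype(int)],True,col,1,cv2.LINE_AA)
poly((.624,-.001),0,.068,-.174,-.062,-.011,.011,(0,255,0)); poly((.624,-.001),0,.0055,-.05,.05,-.028,.028,(0,255,0))
poly((.632,-.008),-5.9,.003,-.075,.075,-.05,.05,(0,255,255))
for s in(-1,1): poly((.622,.297),6,.096,-.065,.065,s*.039-.004,s*.039+.004,(0,0,255))
poly((.60,-.299),3.3,.023,-.1,.1,-.145,.145,(0,0,255))
poly((.60,-.299),3.3,.003,-.1,.096,-.141,.141,(0,255,0))
c=pix(t,[[.636+.06*np.cos(a),-.379+.06*np.sin(a),.015] for a in np.linspace(0,6.28,60)])
cv2.polylines(big,[(c*4+1.5).astype(int)],True,(255,0,0),1)
A=np.hstack([big[540:900,1220:1370],big[540:900,750:1060],big[540:900,1450:1790]]);cv2.imwrite('pics/c0.png',A);print(A.shape)
E
```

```text
(360, 800, 3)
```

View pics/c0.png

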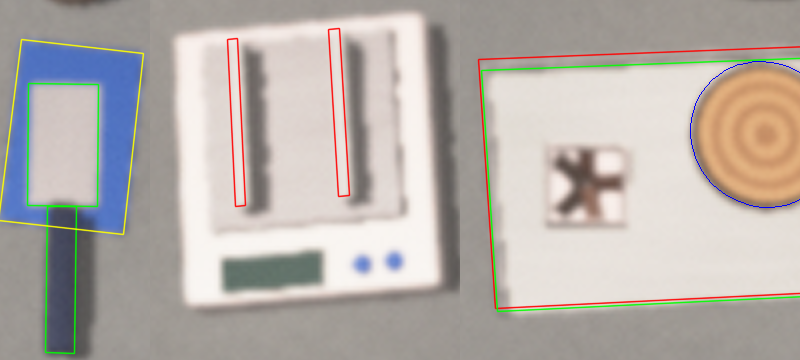

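The overlays fit the spatula, disc, tray and mat well, so I'll move above the handle.

Emit:
servo_tool(rows=[-1,0,0,0,5.4,-1,0,0,0,5.4,-1,0,0,0,5.3,-1,0.02,-0.033,0,0,-1,0.02,-0.033,0,0], newtons=60)

```text
time: 2.07
position: [0.2127, -0.5355, 0.2223]
tool_rot: [1.0, -0.002, 0.0, 0.001]
ft_force: [0.5, 0.7, 0.6]
grip_width: 0.0868
grip_force: 0.0
```

Emit:
servo_tool(rows=[-1,0.02,-0.033,0,0,-1,0.02,-0.033,0,0,-1,0.02,-0.033,0,0,-1,0.02,-0.033,0,0,-1,0.02,-0.033,0,0])

```text
time: 2.48
position: [0.3139, -0.368, 0.2228]
tool_rot: [1.0, -0.0, 0.0, 0.0]
ft_force: [1.2, 0.1, 0.3]
grip_width: 0.0868
grip_force: 0.0
```

Emit:
servo_tool(rows=[-1,0.02,-0.033,0,0,-1,0.02,-0.033,0,0,-1,0.02,-0.033,0,0,-1,0.02,-0.033,0,0,-1,0.02,-0.033,0,0])

```text
time: 2.9
position: [0.4141, -0.2029, 0.2229]
tool_rot: [1.0, -0.0, 0.0, 0.0]
ft_force: [1.2, -0.7, 0.1]
grip_width: 0.0868
grip_force: 0.0
```

Emit:
servo_tool(rows=[-1,0.02,-0.033,0,0,-1,0.02,-0.033,0,0,-1,0.02,-0.033,0,0,-1,0.02,-0.033,0,0,-1,0,0,0,0])

```text
time: 3.32
position: [0.4962, -0.0673, 0.223]
tool_rot: [1.0, 0.003, 0.002, -0.001]
ft_force: [0.3, -0.5, 0.1]
grip_width: 0.0872
grip_force: 0.0
```

```bash
cat >> h.py <<'E'
def st():
    o=robot.get_obs(); m=R.from_quat(o['tool_rot']).as_matrix()
    print('t',round(o['time'],2),'pos',np.round(o['position'],4),'yaw',round(np.degrees(np.arctan2(m[1,0],m[0,0])),2),'zax',np.round(m[:,2],4),'F',np.round(o['ft_force'],2),'M',np.round(o['moment'],2),'w',round(o['grip_width'],4),'gf',round(o['grip_force'],1),'q',np.round(o['q'],2))
E
python3 - <<'E'
from h import *
st()
E
```

```text
t 3.32 pos [ 0.4962 -0.0673  0.223 ] yaw 0.36 zax [ 0.0034  0.0019 -1.    ] F [ 0.27 -0.5   0.1 ] M [-0.01 -0.02  0.01] w 0.0872 gf 0.0 q [-0.36  0.36  1.74  0.    1.04  1.2 ]
```

Emit:
servo_tool(rows=[-1,0.016,-0.022,0,0,-1,0.016,-0.022,0,0,-1,0.016,-0.022,0,0,-1,0,0,0,0,-1,0,0,0.035,0])

```text
time: 3.73
position: [0.5473, -0.0069, 0.1928]
tool_rot: [1.0, 0.001, 0.008, 0.002]
ft_force: [0.8, -0.1, -0.7]
grip_width: 0.0867
grip_force: 0.0
```

Emit:
servo_tool(rows=[-1,0,0,0.035,0,-1,0,0,0.035,0,-1,0,0,0.03,0,-1,0,0,0.02,0,-1,0,0,0,0])

```text
time: 4.15
position: [0.5378, -0.0068, 0.0637]
tool_rot: [1.0, -0.0, -0.005, -0.001]
ft_force: [-1.0, 1.0, -0.6]
grip_width: 0.0872
grip_force: 0.0
```

```bash
python3 - <<'E'
from h import *
st()
t=robot.camera('top');s=robot.camera('side');save(s,'s1')
for n in ['spatula_grip','spatula']:
    for nm,p in (('top',t),('side',s)):
        print(n,nm,[(np.round(d['at'],3).tolist(),round(float(d['score']),2)) for d in robot.place_of(p,n)[:4]])
# handle rear end by dark-blue segmentation in top
hsv=cv2.cvtColor(t['pixels'],cv2.COLOR_RGB2HSV)
b=cv2.inRange(hsv,(100,60,15),(135,255,110))[180:240,300:340]
n,l,sts,c=cv2.connectedComponentsWithStats(b)
for i in range(1,n):
    if sts[i,4]>30:
        v=np.argwhere(l==i)[:,::-1]+[300,180]; w=world(t,v,.068); print(sts[i],cv2.minAreaRect((w[:,:2]*1000).astype(np.float32)))
E
```

```text
t 4.15 pos [ 0.5378 -0.0068  0.0637] yaw -0.04 zax [-0.0091  0.0017 -1.    ] F [-0.95  0.98 -0.55] M [ 0.01  0.   -0.05] w 0.0872 gf 0.0 q [-0.22  0.66  1.77 -0.    0.72  1.35]
spatula_grip top [([0.286, -0.255, 0.054], 0.9), ([0.192, 0.338, 0.055], 0.49)]
spatula_grip side [([0.288, -0.257, 0.054], 0.92), ([0.19, 0.339, 0.057], 0.81), ([0.543, 0.0, 0.056], 0.73)]
spatula top [([0.37, -0.242, 0.001], 0.73)]
spatula side [([0.232, 0.275, -0.001], 0.9), ([0.625, 0.0, 0.002], 0.75), ([0.365, -0.24, 0.002], 0.55)]
```

Emit:
servo_tool(rows=[-1,0,0,0,0,-1,0,0,0,0,-1,0,0,0,0])

```text
time: 4.7
position: [0.5417, -0.0066, 0.0683]
tool_rot: [1.0, -0.0, 0.001, 0.0]
ft_force: [0.6, 0.9, 0.3]
grip_width: 0.0871
grip_force: 0.0
```

Emit:
servo_tool(rows=[-1,0.003,-0.006,0.015,0,-1,0,0,0.015,0,-1,0,0,0,0,-1,0,0,0,0,0.2,0,0,0,0])

```text
time: 5.12
position: [0.5446, -0.0006, 0.038]
tool_rot: [1.0, -0.0, 0.0, 0.0]
ft_force: [-0.6, -0.5, 0.5]
grip_width: 0.0845
grip_force: 0.0
```

Emit:
servo_tool(rows=[1,0,0,0,0,1,0,0,0,0,1,0,0,0,0,1,0,0,0,0,1,0,0,0,0], newtons=60)

```text
time: 5.53
position: [0.5445, -0.0006, 0.0379]
tool_rot: [1.0, -0.0, 0.0, 0.0]
ft_force: [0.8, 0.4, -0.8]
grip_width: 0.0547
grip_force: 0.0
```

Emit:
servo_tool(rows=[1,0,0,0,0,1,0,0,0,0,1,0,0,0,0])

```text
time: 5.78
position: [0.5443, -0.0006, 0.0375]
tool_rot: [1.0, -0.0, -0.0, 0.0]
ft_force: [0.7, -0.5, -0.2]
grip_width: 0.0348
grip_force: 0.0
```

```bash
python3 - <<'E'
from h import *
st()
E
```

```text
t 5.78 pos [ 0.5443 -0.0006  0.0375] yaw -0.01 zax [-0. -0. -1.] F [ 0.72 -0.45 -0.21] M [-0.05 -0.04 -0.01] w 0.0348 gf 0.0 q [-0.21  0.71  1.77 -0.    0.66  1.36]
```

Emit:
servo_tool(rows=[1,0,0,0,0,1,0,0,0,0,1,0,0,0,0,1,0,0,0,0,1,0,0,-0.005,0])

```text
time: 6.2
position: [0.5434, -0.0004, 0.0418]
tool_rot: [1.0, -0.0, -0.001, -0.0]
ft_force: [0.2, 0.6, -3.1]
grip_width: 0.0217
grip_force: 60.0
```

Emit:
servo_tool(rows=[1,0,0,-0.015,0,1,0,0,-0.02,0,1,0,0,-0.02,0,1,0,0,0,0,1,0,0,0,0])

```text
time: 6.62
position: [0.5449, -0.0007, 0.0984]
tool_rot: [1.0, -0.0, 0.001, 0.0]
ft_force: [1.1, 0.5, -1.7]
grip_width: 0.0216
grip_force: 60.0
```

```bash
python3 - <<'E'
from h import *
st()
s=robot.camera('side');t=robot.camera('top')
g=s['pixels'][:,:,::-1];cv2.imwrite('pics/s2.png',np.hstack([cv2.resize(g[140:260,230:430],None,fx=2,fy=2,interpolation=cv2.INTER_CUBIC),cv2.resize(t['pixels'][120:240,220:420,::-1],None,fx=2,fy=2,interpolation=cv2.INTER_CUBIC)]))
for n in ['spatula_grip','spatula']:
    for nm,p in (('top',t),('side',s)):
        print(n,nm,[(np.round(d['at'],3).tolist(),round(float(d['score']),2)) for d in robot.place_of(p,n)[:4]])
E
```

```text
t 6.62 pos [ 0.5449 -0.0007  0.0984] yaw -0.0 zax [ 2.3e-03 -5.0e-04 -1.0e+00] F [ 1.1   0.5  -1.73] M [0.05 0.19 0.03] w 0.0216 gf 60.0 q [-0.21  0.6   1.74 -0.    0.79  1.36]
spatula_grip top []
spatula_grip side [([0.29, -0.256, 0.055], 0.93), ([0.763, 0.143, 0.0], 0.73), ([0.19, 0.337, 0.055], 0.62), ([0.548, -0.003, 0.118], 0.6)]
spatula top [([0.372, -0.237, -0.001], 0.7)]
spatula side [([0.625, 0.001, 0.065], 0.96), ([0.367, -0.243, 0.002], 0.96), ([0.233, 0.277, 0.003], 0.56)]
```

View pics/s2.png

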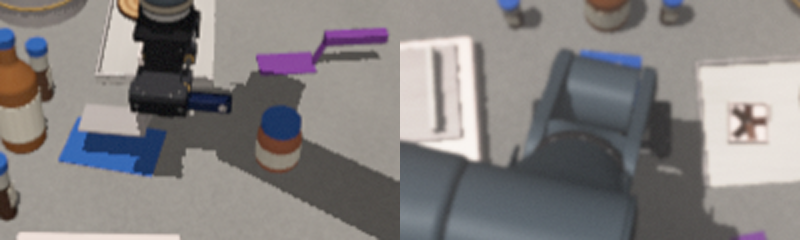

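Emit:
servo_tool(rows=[1,0,0.02,-0.005,0,1,-0.01,0.037,0,0,1,-0.01,0.037,0,0,1,-0.01,0.037,0,0,1,-0.01,0.037,0,0])

```text
time: 7.33
position: [0.5035, -0.1697, 0.1019]
tool_rot: [1.0, 0.0, -0.001, -0.0]
ft_force: [-0.1, 0.3, -1.8]
grip_width: 0.0214
grip_force: 60.0
```

Emit:
servo_tool(rows=[1,-0.01,0.037,0,0,1,-0.01,0.037,0,0,1,-0.01,0.037,0,0,1,-0.01,0.037,0,0,1,-0.01,0.037,0,0])

```text
time: 7.75
position: [0.4531, -0.3551, 0.1018]
tool_rot: [1.0, -0.0, -0.0, -0.001]
ft_force: [0.8, 0.0, -1.5]
grip_width: 0.0213
grip_force: 60.0
```

Emit:
servo_tool(rows=[1,-0.01,0.02,0,0,1,-0.011,0.015,0,0,1,0,0,0,-3.3,1,0,0,0,0,1,0,0,0,0])

```text
time: 8.17
position: [0.4328, -0.3882, 0.1018]
tool_rot: [1.0, 0.028, -0.0, -0.001]
ft_force: [-0.1, -0.5, -2.0]
grip_width: 0.0215
grip_force: 60.0
```

```bash
python3 - <<'E'
from h import *
st()
s=robot.camera('side')
g=s['pixels'][:,:,::-1];cv2.imwrite('pics/s3.png',cv2.resize(g[100:240,230:430],None,fx=4,fy=4,interpolation=cv2.INTER_CUBIC))
for n in ['spatula','disc','tray']:
    print(n,[(np.round(d['at'],3).tolist(),round(float(d['score']),2)) for d in robot.place_of(s,n)[:4]])
E
```

```text
t 8.17 pos [ 0.4328 -0.3882  0.1018] yaw 3.18 zax [-9.0e-04  1.4e-03 -1.0e+00] F [-0.07 -0.49 -2.01] M [ 0.03  0.15 -0.05] w 0.0215 gf 60.0 q [-0.92  0.63  1.65  0.    0.87  0.59]
spatula [([0.231, 0.275, 0.002], 0.95), ([0.364, -0.238, 0.001], 0.79)]
disc [([0.636, -0.377, 0.0], 0.73)]
tray [([0.601, -0.304, -0.002], 0.98)]
```

View pics/s3.png

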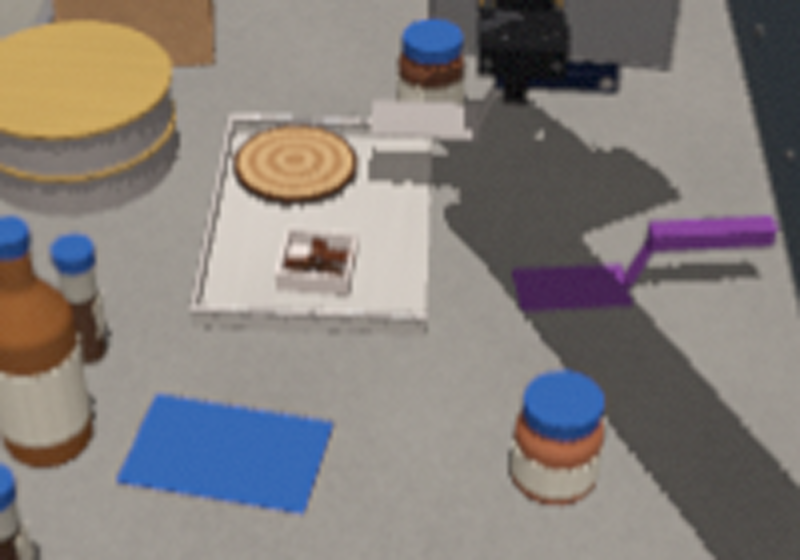

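Emit:
servo_tool(rows=[1,0,0.002,0.02,0,1,0,0,0.02,0,1,0,0,0.016,0,1,0,0,0,0,1,0,0,0,0])

```text
time: 8.78
position: [0.4333, -0.3895, 0.0459]
tool_rot: [1.0, 0.029, -0.001, -0.001]
ft_force: [-0.4, 0.1, -1.6]
grip_width: 0.0213
grip_force: 60.0
```

Emit:
servo_tool(rows=[1,0,0,0.002,0,1,0,0,0.002,0,1,0,0,0,0,1,0,0,0,0])

```text
time: 9.12
position: [0.4337, -0.3909, 0.0433]
tool_rot: [1.0, 0.029, 0.0, 0.001]
ft_force: [-0.9, -0.2, -2.9]
grip_width: 0.0216
grip_force: 60.0
```

```bash
python3 - <<'E'
from h import *
for i in range(3): st(); s=robot.camera('side')
g=s['pixels'][:,:,::-1];cv2.imwrite('pics/s4.png',cv2.resize(g[110:190,260:380],None,fx=6,fy=6,interpolation=cv2.INTER_CUBIC))
E
```

```text
t 9.12 pos [ 0.4337 -0.3909  0.0433] yaw 3.29 zax [ 8.e-04 -1.e-03 -1.e+00] F [-0.86 -0.16 -2.87] M [-0.02  0.11  0.01] w 0.0216 gf 60.0 q [-0.92  0.73  1.67  0.    0.75  0.59]
t 9.17 pos [ 0.4336 -0.3908  0.0432] yaw 3.29 zax [ 7.e-04 -1.e-03 -1.e+00] F [ 0.37  0.08 -2.06] M [ 0.01  0.16 -0.01] w 0.0212 gf 60.0 q [-0.92  0.73  1.67 -0.    0.75  0.59]
t 9.22 pos [ 0.4336 -0.3908  0.0431] yaw 3.29 zax [ 6.e-04 -8.e-04 -1.e+00] F [ 0.43 -0.05 -1.16] M [ 0.03  0.11 -0.05] w 0.0212 gf 60.0 q [-0.92  0.73  1.67  0.    0.75  0.59]
```

View pics/s4.png

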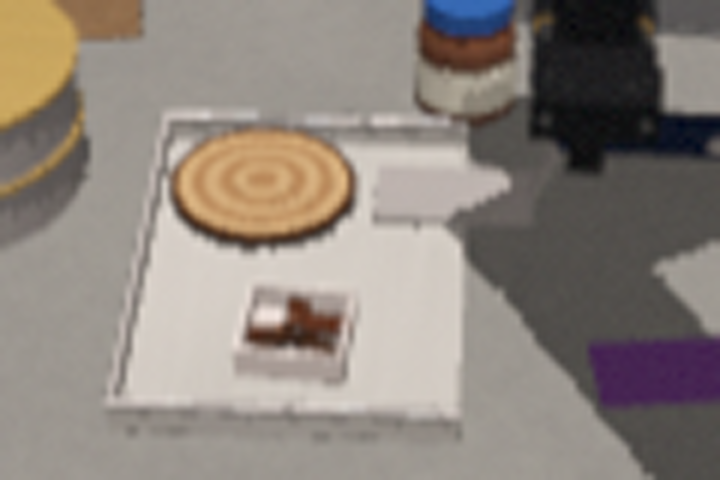

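Emit:
servo_tool(rows=[1,0,0,0.002,0,1,0,0,0,0,1,0,0,0,0,1,0,0,0,0])

```text
time: 9.6
position: [0.4333, -0.3905, 0.0405]
tool_rot: [1.0, 0.029, -0.0, -0.0]
ft_force: [0.1, -0.5, -1.1]
grip_width: 0.0212
grip_force: 60.0
```

```bash
python3 - <<'E'
from h import *
for i in range(3): st(); s=robot.camera('side')
E
```

```text
t 9.6 pos [ 0.4333 -0.3905  0.0405] yaw 3.28 zax [-1.e-04  2.e-04 -1.e+00] F [ 0.13 -0.47 -1.14] M [ 0.02  0.12 -0.03] w 0.0212 gf 60.0 q [-0.92  0.73  1.67 -0.    0.74  0.59]
t 9.65 pos [ 0.4333 -0.3905  0.0405] yaw 3.29 zax [-1.e-04  1.e-04 -1.e+00] F [-0.91 -0.96 -2.6 ] M [0.03 0.14 0.04] w 0.0212 gf 60.0 q [-0.92  0.73  1.67 -0.    0.74  0.59]
t 9.7 pos [ 0.4334 -0.3906  0.0405] yaw 3.29 zax [-0.  0. -1.] F [ 0.24 -1.06 -2.07] M [ 0.04  0.13 -0.04] w 0.0214 gf 60.0 q [-0.92  0.73  1.67 -0.    0.74  0.59]
```

Emit:
servo_tool(rows=[1,0,0,0.002,0,1,0,0,0,0,1,0,0,0,0,1,0,0,0,0])

```text
time: 10.08
position: [0.4334, -0.3905, 0.0385]
tool_rot: [1.0, 0.029, -0.0, -0.0]
ft_force: [0.5, -0.0, -1.6]
grip_width: 0.0216
grip_force: 60.0
```

```bash
python3 - <<'E'
from h import *
for i in range(3): st(); s=robot.camera('side')
E
```

```text
t 10.08 pos [ 0.4334 -0.3905  0.0385] yaw 3.29 zax [-1.e-04  1.e-04 -1.e+00] F [ 0.53 -0.04 -1.57] M [0.02 0.06 0.01] w 0.0216 gf 60.0 q [-0.92  0.73  1.67  0.    0.74  0.59]
t 10.13 pos [ 0.4334 -0.3905  0.0385] yaw 3.29 zax [-0.  0. -1.] F [ 0.27  0.59 -1.79] M [0.   0.07 0.01] w 0.0213 gf 60.0 q [-0.92  0.73  1.67  0.    0.74  0.59]
t 10.18 pos [ 0.4334 -0.3905  0.0385] yaw 3.29 zax [-0.  0. -1.] F [ 0.15  0.24 -2.77] M [-0.03  0.07  0.02] w 0.0211 gf 60.0 q [-0.92  0.73  1.67 -0.    0.74  0.59]
```

Emit:
servo_tool(rows=[1,0.005,0,0.0005,0,1,0.007,0,0,0,1,0.007,0,0,0,1,0.007,0,0,0,1,0.007,0,0,0])

```text
time: 10.65
position: [0.4672, -0.3885, 0.038]
tool_rot: [1.0, 0.029, -0.0, -0.0]
ft_force: [-0.8, -0.5, -2.7]
grip_width: 0.0208
grip_force: 60.0
```

Emit:
servo_tool(rows=[1,0.006,0,0,0,1,0.006,0,0,0,1,0.006,0,0,0,1,0.006,0,0,0,1,0.006,0,0,0])

```text
time: 11.07
position: [0.4967, -0.3868, 0.038]
tool_rot: [1.0, 0.029, -0.0, -0.0]
ft_force: [-1.4, -0.6, -1.0]
grip_width: 0.0215
grip_force: 60.0
```

```bash
python3 - <<'E'
from h import *
st();s=robot.camera('side')
g=s['pixels'][:,:,::-1];cv2.imwrite('pics/s5.png',cv2.resize(g[110:190,260:380],None,fx=6,fy=6,interpolation=cv2.INTER_CUBIC))
E
```

```text
t 11.07 pos [ 0.4967 -0.3868  0.038 ] yaw 3.29 zax [-4.e-04  3.e-04 -1.e+00] F [-1.44 -0.59 -1.03] M [ 0.08  0.28 -0.  ] w 0.0215 gf 60.0 q [-0.84  0.78  1.55 -0.    0.82  0.67]
```

View pics/s5.png

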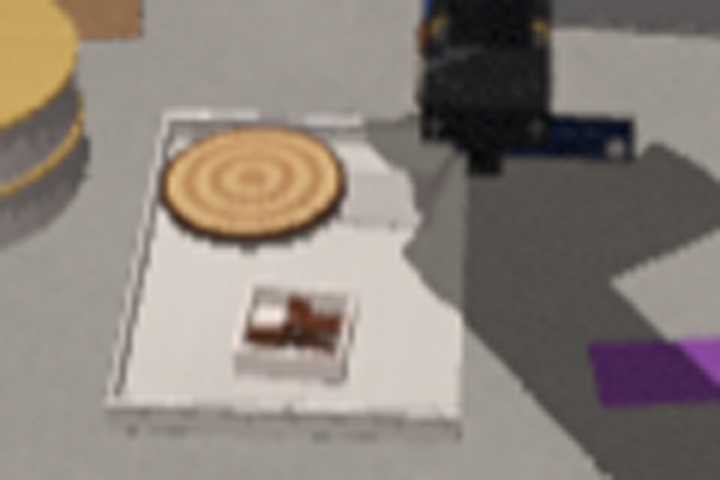

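The blade is running under the disc, with the disc against the back rim. I'll keep going.

Emit:
servo_tool(rows=[1,0.006,0,0,0,1,0.006,0,0,0,1,0.006,0,0,0,1,0.006,0,0,0,1,0.006,0,0,0])

```text
time: 11.53
position: [0.5266, -0.3851, 0.038]
tool_rot: [1.0, 0.029, -0.0, -0.0]
ft_force: [-2.4, -0.1, 0.2]
grip_width: 0.0211
grip_force: 60.0
```

Emit:
servo_tool(rows=[1,0.006,0,0,0,1,0.006,0,0,0,1,0.006,0,0,0,1,0.005,0,0,0,1,0,0,0,0])

```text
time: 11.95
position: [0.5505, -0.3838, 0.038]
tool_rot: [1.0, 0.029, 0.001, 0.0]
ft_force: [-0.8, -0.7, -2.8]
grip_width: 0.0214
grip_force: 60.0
```

```bash
python3 - <<'E'
from h import *
for i in range(3): st();s=robot.camera('side')
t=robot.camera('top')
for p in (s,t): print([(np.round(d['at'],3).tolist(),round(float(d['score']),2)) for d in robot.place_of(p,'disc')[:2]])
E
```

```text
t 11.95 pos [ 0.5505 -0.3838  0.038 ] yaw 3.32 zax [ 1.e-03 -4.e-04 -1.e+00] F [-0.78 -0.72 -2.8 ] M [0.02 0.15 0.02] w 0.0214 gf 60.0 q [-0.78  0.81  1.43  0.    0.89  0.74]
t 12.0 pos [ 0.5502 -0.3838  0.0379] yaw 3.31 zax [ 1.3e-03 -4.0e-04 -1.0e+00] F [ 0.11  0.07 -2.36] M [0.05 0.11 0.02] w 0.0216 gf 60.0 q [-0.78  0.81  1.43  0.    0.89  0.74]
t 12.05 pos [ 0.55   -0.3838  0.0379] yaw 3.29 zax [ 1.3e-03 -3.0e-04 -1.0e+00] F [-0.12  1.16 -2.73] M [ 0.02  0.07 -0.02] w 0.0215 gf 60.0 q [-0.78  0.81  1.43  0.    0.89  0.74]
[([0.641, -0.372, 0.001], 0.94)]
[([0.639, -0.374, 0.004], 0.65), ([0.605, 0.296, -0.002], 0.52)]
```

Emit:
servo_tool(rows=[1,0,0,-0.004,0,1,0,0,-0.006,0,1,0,0,-0.008,0,1,0,0,-0.01,0,1,0,0,-0.01,0])

```text
time: 12.67
position: [0.5493, -0.384, 0.0773]
tool_rot: [1.0, 0.029, 0.0, 0.0]
ft_force: [0.4, 0.3, -2.4]
grip_width: 0.0212
grip_force: 60.0
```

Emit:
servo_tool(rows=[1,0,0,-0.012,0,1,0,0,-0.012,0,1,0,0,-0.012,0,1,0,0,-0.012,0,1,0,0,-0.01,0])

```text
time: 13.08
position: [0.5495, -0.3841, 0.136]
tool_rot: [1.0, 0.029, 0.001, 0.001]
ft_force: [0.1, -0.7, -2.7]
grip_width: 0.0216
grip_force: 60.0
```

Emit:
servo_tool(rows=[1,0,0,-0.012,0,1,0,0,-0.012,0,1,0,0,-0.005,0,1,0,0,0,0,1,0,0,0,0])

```text
time: 13.5
position: [0.5492, -0.3839, 0.1633]
tool_rot: [1.0, 0.029, 0.0, 0.0]
ft_force: [-0.5, -0.1, -2.5]
grip_width: 0.021
grip_force: 60.0
```

```bash
python3 - <<'E'
from h import *
for i in range(3): st();s=robot.camera('side')
t=robot.camera('top')
for p in (s,t): print([(np.round(d['at'],3).tolist(),round(float(d['score']),2)) for d in robot.place_of(p,'disc')[:2]])
g=s['pixels'][:,:,::-1];cv2.imwrite('pics/s6.png',cv2.resize(g[80:190,230:380],None,fx=5,fy=5,interpolation=cv2.INTER_CUBIC))
E
```

```text
t 13.5 pos [ 0.5492 -0.3839  0.1633] yaw 3.29 zax [ 2.e-04 -2.e-04 -1.e+00] F [-0.49 -0.06 -2.5 ] M [ 0.01  0.21 -0.06] w 0.021 gf 60.0 q [-0.78  0.65  1.37 -0.    1.12  0.74]
t 13.55 pos [ 0.5488 -0.3836  0.1626] yaw 3.29 zax [-9.e-04  8.e-04 -1.e+00] F [-0.31  0.09 -2.57] M [-0.01  0.15  0.06] w 0.0216 gf 60.0 q [-0.78  0.65  1.37 -0.    1.12  0.74]
t 13.6 pos [ 0.5486 -0.3834  0.1621] yaw 3.29 zax [-0.0015  0.0014 -1.    ] F [-0.63  0.32 -3.41] M [-0.    0.18 -0.02] w 0.0215 gf 60.0 q [-0.78  0.65  1.37 -0.    1.12  0.74]
[([0.639, -0.372, 0.125], 0.94)]
[([0.64, -0.374, 0.13], 0.88)]
```

View pics/s6.png

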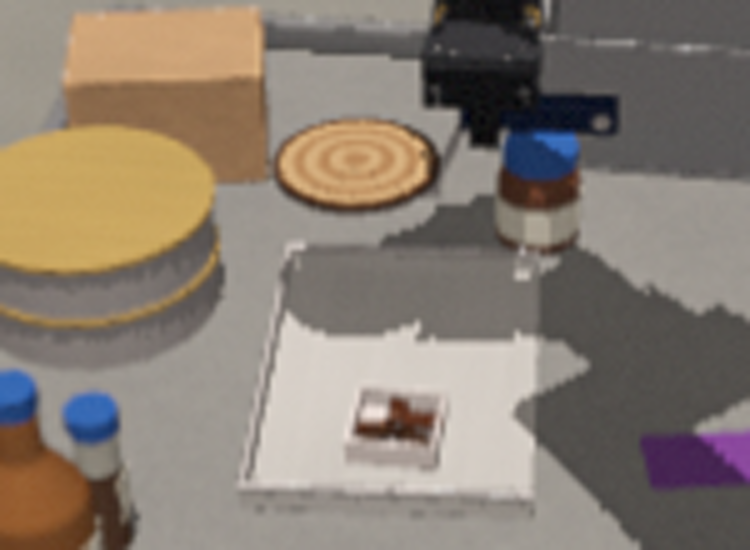

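```bash
python3 - <<'E'
from h import *
from scipy.optimize import minimize
s=robot.camera('side');t=robot.camera('top')
G={}
for k,p in (('s',s),('t',t)):
    g=cv2.GaussianBlur(cv2.cvtColor(p['pixels'],cv2.COLOR_RGB2GRAY).astype(np.float32),(0,0),1)
    gx,gy=cv2.Sobel(g,5,1,0),cv2.Sobel(g,5,0,1); G[k]=(p,np.minimum(np.hypot(gx,gy),120))
u=np.linspace(-.065,.065,60)
def pts(v,edges,z,L):
    c,s_=np.cos(v[2]),np.sin(v[2]); x=np.linspace(-L,L,60)
    return np.vstack([np.c_[v[0]+x*c-e*s_,v[1]+x*s_+e*c,np.full(60,z)] for e in edges])
def score(v,which):
    P=np.vstack([pts(v,[-.043,-.035,.035,.043],.096,.063)]); S=0
    for k in which:
        p,m=G[k]; q=pix(p,P).astype(np.float32)
        S+=cv2.remap(m,q[:,0].reshape(-1,1),q[:,1].reshape(-1,1),cv2.INTER_LINEAR).mean()
    return S
for w in ('s','t','st'):
    best=max(((score((x,y,np.radians(a)),w),x,y,a) for x in (.618,.622,.626) for y in np.arange(.287,.308,.001) for a in np.arange(0,10.1,.5)))
    print(w,best)
v=(.622,.297,np.radians(6))
ims=[]
for p,(x,y,w,h) in ((t,(190,130,80,90)),(s,(220,245,110,90))):
    g=cv2.resize(p['pixels'][y:y+h,x:x+w,::-1],None,fx=4,fy=4,interpolation=cv2.INTER_CUBIC)
    g=np.clip((g.astype(float)-130)*2.2,0,255).astype(np.uint8)
    cc,ss=np.cos(v[2]),np.sin(v[2])
    for e0,e1 in((-.043,-.035),(.035,.043)):
        P=[(v[0]+a*cc-e*ss,v[1]+a*ss+e*cc,.096) for a,e in((-.065,e0),(.065,e0),(.065,e1),(-.065,e1))]
        cv2.polylines(g,[((pix(p,P)-[x,y])*4+1.5).astype(int)],True,(0,0,255),1,cv2.LINE_AA)
    ims.append(g)
cv2.imwrite('pics/car.png',np.hstack(ims))
E
```

```text
s (np.float32(77.51182), 0.622, np.float64(0.301), np.float64(6.0))
t (np.float32(113.13316), 0.618, np.float64(0.29), np.float64(5.5))
st (np.float32(155.90926), 0.618, np.float64(0.291), np.float64(5.5))
```

View pics/car.png

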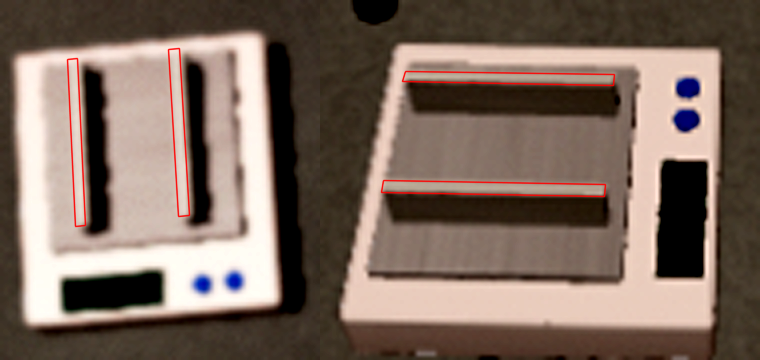

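Emit:
servo_tool(rows=[1,0,-0.004,0,0,1,0,-0.008,0,0,1,0,-0.012,0,0,1,0,-0.016,0,0,1,0,-0.02,0,0])

```text
time: 14.32
position: [0.5456, -0.3231, 0.1631]
tool_rot: [1.0, 0.028, 0.0, 0.0]
ft_force: [-0.2, 1.1, -2.2]
grip_width: 0.0215
grip_force: 60.0
```

Emit:
servo_tool(rows=[1,0,-0.024,0,0,1,0,-0.024,0,0,1,0,-0.024,0,0,1,0,-0.024,0,0,1,0,-0.024,0,0])

```text
time: 14.73
position: [0.5382, -0.2016, 0.1633]
tool_rot: [1.0, 0.029, -0.0, -0.0]
ft_force: [-0.2, -0.5, -2.9]
grip_width: 0.0214
grip_force: 60.0
```

Emit:
servo_tool(rows=[1,0,-0.024,0,0,1,0,-0.024,0,0,1,0,-0.024,0,0,1,0,-0.024,0,0,1,0,-0.024,0,0])

```text
time: 15.15
position: [0.5311, -0.082, 0.1634]
tool_rot: [1.0, 0.029, -0.0, -0.0]
ft_force: [0.6, 1.0, -4.0]
grip_width: 0.0216
grip_force: 60.0
```

Emit:
servo_tool(rows=[1,0.001,-0.024,0,0,1,0.001,-0.024,0,0,1,0.001,-0.024,0,0,1,0.001,-0.024,0,0,1,0.001,-0.024,0,0])

```text
time: 15.57
position: [0.529, 0.038, 0.1634]
tool_rot: [1.0, 0.029, -0.0, -0.0]
ft_force: [-0.2, -1.1, -2.0]
grip_width: 0.0218
grip_force: 60.0
```

Emit:
servo_tool(rows=[1,0.001,-0.024,0,0,1,0.001,-0.024,0,0,1,0.001,-0.024,0,0,1,0.001,-0.024,0,0,1,0.001,-0.024,0,0])

```text
time: 15.98
position: [0.5268, 0.1579, 0.1633]
tool_rot: [1.0, 0.029, -0.0, -0.0]
ft_force: [0.7, 0.4, -1.8]
grip_width: 0.0214
grip_force: 60.0
```

Emit:
servo_tool(rows=[1,0.002,-0.024,0,0,1,0.002,-0.024,0,0,1,0.002,-0.023,0,0,1,0.002,-0.02,0,0,1,0.001,-0.016,0,0])

```text
time: 16.4
position: [0.5296, 0.2657, 0.1633]
tool_rot: [1.0, 0.029, -0.0, -0.001]
ft_force: [0.9, -0.2, -2.8]
grip_width: 0.0215
grip_force: 60.0
```

Emit:
servo_tool(rows=[1,0.001,-0.012,0,0,1,0.001,-0.008,0,0,1,0,-0.004,0,-0.9,1,0,0,0,-0.9,1,0,0,0,-0.9])

```text
time: 16.82
position: [0.5314, 0.2867, 0.163]
tool_rot: [0.999, 0.053, -0.0, 0.0]
ft_force: [-0.4, -0.5, -2.2]
grip_width: 0.0211
grip_force: 60.0
```

Emit:
servo_tool(rows=[1,0,0,0,0,1,0,0,0,0,1,0,0,0,0,1,0,0,0,0])

```text
time: 17.15
position: [0.5318, 0.2867, 0.1631]
tool_rot: [0.999, 0.052, -0.0, 0.0]
ft_force: [-0.3, -0.2, -3.4]
grip_width: 0.0213
grip_force: 60.0
```

```bash
cat >> h.py <<'E'
C=np.array([.622,.297,.096]);CM=R.from_euler('z',6,degrees=True).as_matrix()
def car(x): return np.round(CM.T@(np.array(x)-C),4)
E
python3 - <<'E'
from h import *
for i in range(2): st();s=robot.camera('side')
t=robot.camera('top')
print('tcp',car(robot.get_obs()['position']))
for p in (s,t): print([(car(d['at']).tolist(),round(float(d['score']),2)) for d in robot.place_of(p,'disc')[:2]],[(car(d['at']).tolist(),round(float(d['score']),2)) for d in robot.place_of(p,'spatula')[:3]])
E
```

```text
t 17.15 pos [0.5318 0.2867 0.1631] yaw 5.93 zax [-1.e-04 -1.e-04 -1.e+00] F [-0.33 -0.18 -3.36] M [-0.01  0.22  0.05] w 0.0213 gf 60.0 q [ 0.31  0.57  1.54 -0.    1.03  1.78]
t 17.2 pos [0.5318 0.2868 0.1631] yaw 5.95 zax [-1.e-04 -0.e+00 -1.e+00] F [-0.   -0.82 -2.13] M [-0.    0.18  0.03] w 0.0212 gf 60.0 q [ 0.31  0.57  1.54 -0.    1.03  1.78]
tcp [-0.0908 -0.0005  0.0671]
[([0.0012, 0.0017, 0.0311], 0.6)] [([-0.3887, 0.0174, -0.0937], 0.94), ([-0.3094, -0.5081, -0.0957], 0.89)]
[] [([-0.3866, 0.0147, -0.0985], 0.83), ([-0.3087, -0.5056, -0.0975], 0.6)]
```

Emit:
servo_tool(rows=[1,0,0,0.003,0,1,0,0,0.006,0,1,0,0,0.006,0,1,0,0,0.005,0,1,0,0,0.003,0])

```text
time: 17.92
position: [0.531, 0.287, 0.1387]
tool_rot: [0.999, 0.052, -0.001, 0.0]
ft_force: [-0.2, 0.2, -3.3]
grip_width: 0.0214
grip_force: 60.0
```

Emit:
servo_tool(rows=[1,0,0,0.002,0,1,0,0,0.002,0,1,0,0,0.002,0,1,0,0,0.002,0,1,0,0,0.002,0])

```text
time: 18.33
position: [0.5318, 0.2873, 0.13]
tool_rot: [0.999, 0.052, 0.0, -0.0]
ft_force: [-0.5, 0.5, -3.7]
grip_width: 0.0212
grip_force: 60.0
```

Emit:
servo_tool(rows=[1,0,0,0.002,0,1,0,0,0.002,0,1,0,0,0.002,0,1,0,0,0.002,0,1,0,0,0.002,0])

```text
time: 18.75
position: [0.5318, 0.2873, 0.12]
tool_rot: [0.999, 0.052, 0.0, -0.0]
ft_force: [0.2, -0.4, -1.8]
grip_width: 0.0214
grip_force: 60.0
```

Emit:
servo_tool(rows=[1,0,0,0.002,0,1,0,0,0.002,0,1,0,0,0,0,1,0,0,0,0])

```text
time: 19.08
position: [0.5316, 0.2872, 0.1159]
tool_rot: [0.999, 0.052, -0.0, 0.0]
ft_force: [-0.2, 0.2, -2.0]
grip_width: 0.0213
grip_force: 60.0
```

```bash
python3 - <<'E'
from h import *
for i in range(3): st();s=robot.camera('side')
t=robot.camera('top')
for p in (s,t): print([(car(d['at']).tolist(),round(float(d['score']),2)) for d in robot.place_of(p,'disc')[:2]])
E
```

```text
t 19.08 pos [0.5316 0.2872 0.1159] yaw 5.99 zax [-3.e-04 -1.e-04 -1.e+00] F [-0.23  0.25 -2.03] M [0.06 0.08 0.03] w 0.0213 gf 60.0 q [0.31 0.64 1.58 0.   0.93 1.78]
t 19.13 pos [0.5317 0.2872 0.116 ] yaw 5.99 zax [-0. -0. -1.] F [-0.3  -0.41 -2.38] M [0.07 0.12 0.02] w 0.0215 gf 60.0 q [0.31 0.64 1.58 0.   0.93 1.78]
t 19.18 pos [0.5317 0.2872 0.1161] yaw 5.99 zax [ 2.e-04  1.e-04 -1.e+00] F [-0.67 -0.7  -0.6 ] M [ 0.03  0.09 -0.01] w 0.0217 gf 60.0 q [ 0.31  0.63  1.58 -0.    0.93  1.78]
[([0.0023, 0.0038, -0.0056], 0.88)]
[([0.0005, 0.0029, -0.0001], 0.64)]
```

Emit:
servo_tool(rows=[1,-0.005,0,0,0,1,-0.01,0,0,0,1,-0.01,0,0,0,1,-0.01,0,0,0,1,-0.01,0,0,0])

```text
time: 19.8
position: [0.4851, 0.2823, 0.116]
tool_rot: [0.999, 0.052, -0.001, 0.0]
ft_force: [-0.1, 0.0, -2.3]
grip_width: 0.0214
grip_force: 60.0
```

Emit:
servo_tool(rows=[1,-0.01,0,0,0,1,-0.01,0,0,0,1,-0.01,0,0,0,1,-0.01,0,0,0,1,-0.01,0,0,0])

```text
time: 20.22
position: [0.4362, 0.2772, 0.1162]
tool_rot: [0.999, 0.052, 0.0, -0.0]
ft_force: [-0.2, -0.2, -2.4]
grip_width: 0.0213
grip_force: 60.0
```

Emit:
servo_tool(rows=[1,-0.01,0,0,0,1,-0.01,0,0,0,1,-0.01,0,0,0,1,-0.01,0,0,0,1,-0.005,0,0,0])

```text
time: 20.63
position: [0.3903, 0.2722, 0.116]
tool_rot: [0.999, 0.052, -0.001, 0.0]
ft_force: [-0.3, -0.4, -2.2]
grip_width: 0.0215
grip_force: 60.0
```

Emit:
servo_tool(rows=[1,0,0,0,0,1,0,0,0,0])

```text
time: 20.8
position: [0.3926, 0.2728, 0.1162]
tool_rot: [0.999, 0.052, 0.0, -0.0]
ft_force: [0.2, 0.6, -1.8]
grip_width: 0.0216
grip_force: 60.0
```

```bash
python3 - <<'E'
from h import *
for i in range(3): st();s=robot.camera('side')
t=robot.camera('top')
for p in (s,t): print([(car(d['at']).tolist(),round(float(d['score']),2)) for d in robot.place_of(p,'disc')[:2]],[(d['at'].tolist() if hasattr(d['at'],'tolist') else d['at'],round(float(d['score']),2)) for d in robot.place_of(p,'spatula')[:3]])
E
```

```text
t 20.8 pos [0.3926 0.2728 0.1162] yaw 6.0 zax [ 9.e-04  3.e-04 -1.e+00] F [ 0.17  0.63 -1.81] M [ 0.08  0.09 -0.  ] w 0.0216 gf 60.0 q [ 0.37  0.51  1.9  -0.    0.74  1.84]
t 20.85 pos [0.3932 0.2729 0.1162] yaw 5.99 zax [ 1.5e-03  5.0e-04 -1.0e+00] F [-0.26  0.5  -1.85] M [0.08 0.07 0.03] w 0.0216 gf 60.0 q [ 0.37  0.51  1.9  -0.    0.74  1.84]
t 20.9 pos [0.3935 0.2729 0.1162] yaw 5.98 zax [ 1.6e-03  6.0e-04 -1.0e+00] F [-0.72 -0.2  -1.73] M [-0.01  0.11 -0.01] w 0.0211 gf 60.0 q [ 0.37  0.51  1.9  -0.    0.74  1.84]
[([0.0026, 0.0039, -0.0055], 0.72), ([0.1238, -0.3185, -0.0959], 0.28)] [([0.4701, 0.2807, 0.0821], 0.74), ([0.2315, 0.2755, 0.0025], 0.67)]
[([0.005, 0.0031, -0.0005], 0.66)] [([0.369, -0.2405, -0.0025], 0.88), ([0.4726, 0.28, 0.082], 0.8), ([0.2409, 0.2717, -0.0012], 0.79)]
```

Emit:
servo_tool(rows=[1,0,0,-0.015,0,1,0,0.015,-0.02,0,1,0,0.03,0,0,1,0,0.03,0,0,1,0,0.03,0,0])

```text
time: 21.62
position: [0.4037, 0.1674, 0.1515]
tool_rot: [0.999, 0.053, 0.001, 0.0]
ft_force: [0.2, 0.1, -1.8]
grip_width: 0.0216
grip_force: 60.0
```

Emit:
servo_tool(rows=[1,0,0.03,0,0,1,0.02,0.03,0,0,1,0.02,0.03,0,0,1,0.02,0.03,0,0,1,0.02,0.03,0,0])

```text
time: 22.03
position: [0.4994, 0.0256, 0.1511]
tool_rot: [0.999, 0.052, 0.0, -0.0]
ft_force: [0.2, 0.9, -1.1]
grip_width: 0.0216
grip_force: 60.0
```

Emit:
servo_tool(rows=[1,0.02,0.025,0,0,1,0.02,0.01,0,0,1,0.007,0,0,3,1,0,0,0,3,1,0,0,0,3])

```text
time: 22.45
position: [0.5496, -0.0032, 0.1507]
tool_rot: [1.0, -0.028, -0.0, -0.0]
ft_force: [-0.2, -0.4, -2.2]
grip_width: 0.0211
grip_force: 60.0
```

Emit:
servo_tool(rows=[1,0,0,0,0,1,0,0,0,0,1,0,0,0,0])

```text
time: 22.7
position: [0.5488, -0.0025, 0.151]
tool_rot: [1.0, -0.026, -0.0, -0.0]
ft_force: [-0.1, 0.7, -1.8]
grip_width: 0.0217
grip_force: 60.0
```

```bash
python3 - <<'E'
from h import *
st();s=robot.camera('side');st()
print([(np.round(d['at'],3).tolist(),round(float(d['score']),2)) for d in robot.place_of(s,'spatula')[:3]],[(np.round(d['at'],3).tolist(),round(float(d['score']),2)) for d in robot.place_of(s,'mat')[:3]])
E
```

```text
t 22.7 pos [ 0.5488 -0.0025  0.151 ] yaw -2.94 zax [-3.e-04  0.e+00 -1.e+00] F [-0.15  0.74 -1.79] M [0.01 0.08 0.02] w 0.0217 gf 60.0 q [-0.21  0.52  1.69 -0.    0.92  1.41]
t 22.75 pos [ 0.5488 -0.0025  0.151 ] yaw -2.95 zax [-2.e-04  0.e+00 -1.e+00] F [ 0.41  0.9  -1.73] M [ 0.03  0.09 -0.02] w 0.0216 gf 60.0 q [-0.21  0.52  1.69 -0.    0.92  1.41]
[([0.629, -0.004, 0.113], 0.89), ([0.235, 0.276, 0.002], 0.82), ([0.367, -0.24, -0.001], 0.77)] [([0.631, -0.008, -0.001], 0.76), ([0.628, -0.006, 0.116], 0.45)]
```

Emit:
servo_tool(rows=[1,0,0,0.025,0,1,0,0,0.03,0,1,0,0,0.03,0,1,0,0,0.015,0,1,0,0,0.005,0])

```text
time: 23.27
position: [0.547, -0.0021, 0.0434]
tool_rot: [1.0, -0.026, -0.003, -0.0]
ft_force: [-0.7, 0.9, -2.0]
grip_width: 0.0211
grip_force: 60.0
```

Emit:
servo_tool(rows=[1,0,0,0.004,0,1,0,0,0.002,0,1,0,0,0.002,0,1,0,0,0.0005,0,1,0,0,0,0])

```text
time: 23.68
position: [0.5497, -0.0027, 0.0384]
tool_rot: [1.0, -0.026, 0.001, 0.0]
ft_force: [0.3, 0.1, -1.1]
grip_width: 0.0214
grip_force: 60.0
```

```bash
python3 - <<'E'
from h import *
for i in range(3): st();s=robot.camera('side')
E
```

```text
t 23.68 pos [ 0.5497 -0.0027  0.0384] yaw -3.01 zax [ 1.8e-03 -4.0e-04 -1.0e+00] F [ 0.31  0.08 -1.13] M [ 0.1   0.13 -0.01] w 0.0214 gf 60.0 q [-0.21  0.71  1.76 -0.    0.67  1.42]
t 23.73 pos [ 0.5496 -0.0026  0.0384] yaw -3.01 zax [ 1.7e-03 -3.0e-04 -1.0e+00] F [ 0.61  0.34 -2.67] M [0.02 0.11 0.11] w 0.0216 gf 60.0 q [-0.21  0.71  1.76  0.    0.67  1.42]
t 23.78 pos [ 0.5495 -0.0026  0.0383] yaw -3.01 zax [ 1.5e-03 -3.0e-04 -1.0e+00] F [ 0.03 -0.24 -1.98] M [ 0.01  0.13 -0.  ] w 0.0212 gf 60.0 q [-0.21  0.71  1.76  0.    0.67  1.42]
```

Lower 1 mm more, release, and retreat upward.

Emit:
servo_tool(rows=[1,0,0,0.001,0,1,0,0,0,0,0.4,0,0,0,0,0.2,0,0,0,0,0,0,0,0,0])

```text
time: 24.25
position: [0.5493, -0.0026, 0.0367]
tool_rot: [1.0, -0.026, 0.0, 0.0]
ft_force: [-0.0, 0.2, 0.1]
grip_width: 0.0327
grip_force: 0.0
```

Emit:
servo_tool(rows=[-1,0,0,0,0,-1,0,0,0,0,-1,0,0,0,0,-1,0,0,0,0,-1,0,0,0,0])

```text
time: 24.67
position: [0.549, -0.0026, 0.0365]
tool_rot: [1.0, -0.026, -0.0, -0.0]
ft_force: [0.4, 0.5, -0.2]
grip_width: 0.0647
grip_force: 0.0
```

Emit:
servo_tool(rows=[-1,0,0,0,0,-1,0,0,0,0,-1,0,0,-0.01,0,-1,0,0,-0.02,0,-1,0,0,-0.03,0])

```text
time: 25.08
position: [0.5471, -0.0022, 0.0957]
tool_rot: [1.0, -0.026, -0.003, -0.001]
ft_force: [0.5, 1.6, -0.1]
grip_width: 0.0866
grip_force: 0.0
```

Emit:
servo_tool(rows=[-1,0,0,-0.035,0,-1,0,0,-0.035,0,-1,0,0,-0.035,0,-1,0,0,-0.02,0,-1,0,0,0,0])

```text
time: 25.5
position: [0.5523, -0.0031, 0.2277]
tool_rot: [1.0, -0.026, 0.006, 0.001]
ft_force: [1.2, 0.6, -0.2]
grip_width: 0.0873
grip_force: 0.0
```

Emit:
servo_tool(rows=[-1,0,0,0,0,-1,0,0,0,0,-1,0,0,0,0])

```text
time: 25.75
position: [0.5477, -0.0023, 0.2202]
tool_rot: [1.0, -0.026, -0.002, -0.0]
ft_force: [0.3, 0.1, -0.2]
grip_width: 0.0873
grip_force: 0.0
```

```bash
python3 - <<'E'
from h import *
st();s=robot.camera('side')
for n in ('spatula','disc','mat','boat','jar_a','tube_a','bottle'): print(n,[(np.round(d['at'],3).tolist(),round(float(d['score']),2)) for d in robot.place_of(s,n)[:3]])
g=s['pixels'][:,:,::-1];cv2.imwrite('pics/end.png',cv2.resize(g[100:350,200:420],None,fx=2.4,fy=2.4,interpolation=cv2.INTER_CUBIC))
E
```

```text
t 25.75 pos [ 0.5477 -0.0023  0.2202] yaw -3.01 zax [-3.4e-03  7.0e-04 -1.0e+00] F [ 0.29  0.1  -0.21] M [-0.05  0.05 -0.  ] w 0.0873 gf 0.0 q [-0.21  0.43  1.63 -0.    1.09  1.42]
spatula [([0.368, -0.24, 0.003], 0.94), ([0.236, 0.275, 0.002], 0.66), ([0.627, -0.008, 0.002], 0.61)]
disc [([0.624, 0.3, 0.088], 0.83)]
mat [([0.629, -0.012, -0.002], 0.8), ([0.629, -0.006, 0.003], 0.27)]
boat [([0.596, -0.232, 0.002], 0.46)]
jar_a [([0.517, -0.502, 0.003], 0.88), ([0.375, -0.012, 0.0], 0.75), ([0.764, -0.108, -0.002], 0.57)]
tube_a [([0.767, -0.109, 0.003], 0.83), ([0.76, 0.141, -0.0], 0.66), ([0.498, 0.509, -0.001], 0.59)]
bottle [([0.775, -0.007, 0.001], 0.96), ([0.76, 0.141, 0.0], 0.51)]
```

View pics/end.png

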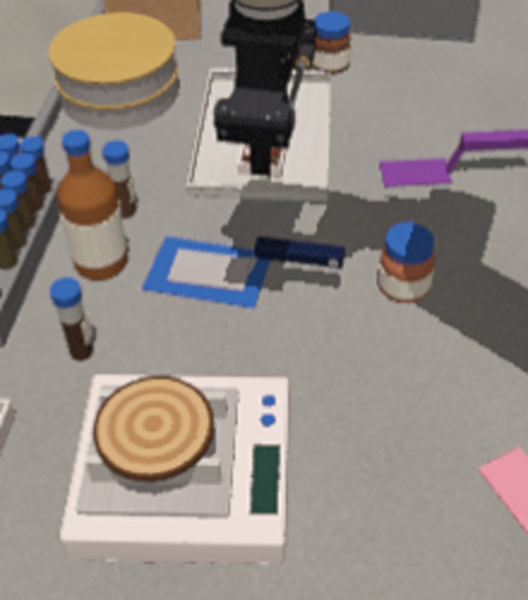

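The final picture shows the disc flat and centred on both rails at crop position (153,424). The spatula's blade lies on the mat at (210,267), and the bystanders are where they started.

```bash
python3 -c "
from rig import robot
print(robot.hand_in())"
```

```text
the job is handed in; nothing more can be done
None
```

I handed the job in at about 26 s of the 64 s allowed: by the last camera check the disc lies flat and centred (within about 5 mm) on both rails, the spatula is released on the blue mat, and the bystanders I checked had not moved; no verdict came back.

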